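Clear the inspection stage and centre the flight-controller board

ROBOT

A 6-joint arm with a two-finger parallel gripper is mounted at the origin on the work surface. World frame = base frame: x ahead of the robot, y to its left, z up, the work surface at z = 0. Lengths are in m, angles in rad, forces in N, time in s.
With the tool pointing down it reaches from about 0.35 to 0.85 m from the base axis. Payload 8.1 kg.
Tool frame: the origin (TCP) lies on the centre line of the jaws, within the pads' length; the fingertips stand robot.tips_ahead ahead of it and the grasp point (between the pads) lies 6 mm ahead of it (robot.tips_ahead is the distance from the TCP to the fingertips, in m); z points along the fingers, y is the line along which they close (so a half turn about z gives the same grasp; the last joint's range is limited). The gripper opens to 93 mm and grips with 3 to 60 N. Pads are 15 mm wide; open, the fingers measure 128 mm over their backs; the gripper's body (75 mm by 188 mm) begins 65 mm behind the grasp point.
Start: joints at [1.147, 0.13, 1.488, -0, 1.523, -0.085], TCP at [0.199, 0.566, 0.244] pointing down, gripper open.
Joint ranges: [-2.96, 2.96], [-0.89, 2.26], [0.02, 2.5], [-1.34, 4.48], [0, 2.73], [-2.66, 2.66]. Speed limits (rad/s): [2.39, 2.39, 2.79, 3.14, 3.14, 3.14].

INTERFACE

Orientations are given as a rotation vector (axis times angle).
In Python, from plant import robot gives the robot as it stands.
- The arm moves only by the tool apply_moves, never from a script. Its arguments are lists of equal length, an entry for each row: "delta_pos": the shift along the tool's x, y, z in cm, a list of three; "twist": the turn about the tool's z in rad. A call has 1 to 8 rows; each row shifts and turns the commanded pose from where the row before left it, along the tool's axes as they then stand; what a row does not reach is not made up. A row lasts 1/8 s, in which the tool goes at most 62.5 mm and 10.7 degrees, less where a joint would pass 70% of its speed; a pose out of reach is approached as far as the arm can. A call with a gripper value outside its range is refused whole. "gripper" is the finger opening in cm, from 0 to 9.3, set as the call begins (left out, the last holds). The fingers move at their own pace and stop on an object; "squeeze" is the grip in N (left out, the last holds). Time passes only in rows, so rows that do not move let the fingers close. It gives the time, the measured TCP pose, the force, the opening and the grip force at its end, in the units of the state.
- robot.read_state(): the state, without advancing time (a new reading comes with each control period).
- robot.read_camera(name): name is "side" or "top"; returns a dict with "frame" (420x560x3 uint8, red, green, blue), "vertical_fov" (degrees; the focal length in pixels is half the picture's height over the tangent of half this angle, whatever the lens; pixels are square), "cx", "cy" (the principal point, pixels), "R" (3x3) and "t" (3): a world point X has camera coordinates R X + t. Camera axes: x right, y down, z forward; pixel columns grow to the right and rows downward; lengths in m; the calibration is good to about 2 mm. A picture is of the moment at which its call begins. There is no depth.
- robot.close_job(): hands the job in; it is judged then, once.
The state is a dict: "t": time; "q": joint angles; "dq": joint speeds; "joint_torque": joint torques, N m; "tool_pos": TCP position; "orientation": TCP orientation; "force": force on the tool from outside, world axes, zero at the start; "wrist_torque": the same for the moment, N m; "opening": finger opening in m; "gripper_force": force on a finger pad.
Only numpy, scipy, OpenCV 4.12 (cv2) and the standard library are available. Lean on these libraries where they do the work, as an engineer would, in place of code of your own. Each camera call takes 0.05 s, during which the arm holds its last target. There are 200 camera calls.

TASK

Get the inspection stage ready: first clear it by packing the blue battery and the red motor carton end to end into the orange tray, flat on its floor and upright as they stand now. Then slide the circuit board, without lifting it off the stage, until it sits centred between the stops and square inside the yellow outline. Leave the can, the jar and the pliers where they are.

Things in the scene. Friction and masses are not known exactly. Their poses are not given: they have to be found in the camera images.
- stage: fixed grey plate 290 (x) x 310 (y) x 10 mm. Origin: centre of its underside; z up; open front at -x. Dark stop bars 14 mm wide stand 14 mm above its top: at each side (x -80 to 120 mm, inner faces y = +-135 mm) and at the rear (y -110 to 110 mm, inner face x = 130 mm). Painted yellow outline at its centre, 112 (x) x 122 (y) mm inside
- stage_centre (a point): centre of the stage's top surface, 10 mm above the bench: centre of the yellow outline, midway between the side stops; same axes as the stage
- board: green circuit board on a black carrier slab, loose on the stage: 100 (its x) x 110 (its y) x 10 mm, a few components standing to 15 mm; about 0.25 kg. Too wide to grasp. Origin: centre of its underside, z up. When centred, its 110 mm sides lie along the stage's y; half a turn makes no difference
- battery: blue battery brick with a yellow band, 100 (its x) x 44 (its y) x 42 mm high, about 0.3 kg, standing on the stage. Origin: centre of its underside, z up
- carton: red and black motor carton, rigid, 62 (its x) x 44 (its y) x 44 mm high, about 0.15 kg, standing on the stage. Origin: centre of its underside, z up
- tray: fixed orange open tray, outside 184 (its x) x 60 (its y) x 18 mm high, walls and floor 4 mm, so inside 176 x 52 mm and 14 mm deep. Origin: centre of its underside, on the bench, z up. It may be at the left or the right of the stage
- tray_in (a point): centre of the tray's inner floor, 4 mm above the bench; same axes as the tray
- station: fixed black soldering station, 130 (its x) x 95 (its y) mm, body 50 mm high, a control block and yellow knob up to 76 mm; on the other side of the stage from the tray. Origin: centre of its underside
- can: green can standing loose beside a rear corner of the stage, 44 mm across, 110 mm high; must be left alone. Origin: centre of its underside
- jar: clear jar with a black cap standing loose beside the other rear corner of the stage, 56 mm across, 75 mm high; must be left alone. Origin: centre of its underside
- pliers: blue-handled pliers lying loose on the bench near the stage's front left, 155 mm long along their y, 60 mm wide, 13 mm high; must be left alone. Origin: about their middle, on the bench
There are look-alikes about, which are no part of the job. What is meant by the carton is not purple, and is the smaller of those in its own colour.

How it is judged:
On the way, in this order (a step that is already met when the one before it is completed fails the run):
1. battery and carton both lie upright on the tray's floor (x of battery in the frame of tray_in between -0.04 and 0.04 m and y of battery in the frame of tray_in between -0.006 and 0.006 m and z of battery in the frame of tray_in between -0.005 and 0.005 m and angle between each of battery, carton's own z axis and vertical below 0.16 rad and x of carton in the frame of tray_in between -0.06 and 0.06 m and y of carton in the frame of tray_in between -0.006 and 0.006 m and z of carton in the frame of tray_in between -0.005 and 0.005 m and contact force between each of battery, carton and the fingers below 0.2 N), for 0.2 s.
2. the board is centred and square inside the outline (x of board in the frame of stage_centre between -0.006 and 0.006 m and y of board in the frame of stage_centre between -0.006 and 0.006 m and z of board in the frame of stage_centre between -0.004 and 0.004 m and angle between the x axis of board and the x axis of stage, either way round below 0.105 rad), for 0.2 s.
At the end, for the whole second after the job is handed in: battery and carton both upright (within 9 degrees) inside the tray, resting on its floor; the board flat on the stage, its centre within 6 mm of the outline's centre along each of the stage's axes and within 6 degrees of square; all at rest (all of step 2 and x of battery in the frame of tray_in between -0.04 and 0.04 m and y of battery in the frame of tray_in between -0.006 and 0.006 m and z of battery in the frame of tray_in between -0.005 and 0.005 m and angle between each of battery, carton's own z axis and vertical below 0.16 rad and x of carton in the frame of tray_in between -0.06 and 0.06 m and y of carton in the frame of tray_in between -0.006 and 0.006 m and z of carton in the frame of tray_in between -0.005 and 0.005 m and linear speed of each of battery, carton, board below 0.02 m/s); the robot touches nothing.
It fails at once if the can is moved more than 15 mm (distance of can from where it was at the start of the episode above 0.015 m).
It fails at once if the jar is moved more than 15 mm (distance of jar from where it was at the start of the episode above 0.015 m).
It fails at once if the pliers are moved more than 15 mm (distance of pliers from where it was at the start of the episode above 0.015 m).
It fails at once if the board is lifted more than 15 mm off the stage (z of board in the frame of stage_centre above 0.015 m).
It also fails if it takes over 72 s, if anything falls off the work surface, if the arm or the gripper's body presses on something with over 40 N, if the wrist force passes 120 N, or if a joint passes its speed limit or range.

## Working session

There is one attempt and no reset: what is moved stays moved. The work goes in short steps, Python scripts to look and compute and a tool call to move; the robot and the scene stay as the last step left them, time stands still between calls to the robot, and variables do not carry over. Pictures are saved under pics/ and viewed, at most 10 in all, crops included, and the job is handed in when it is done.

Besides the shell and the picture viewer there is one more tool, called after ">>>" as a command line: name --pt "numbers of a row" for each row, then --argument value for the rest. apply_moves: Moves the arm, as the interface text tells. Its arguments: {"type":"object","properties":{"delta_pos":{"type":"array"},"twist":{"type":"array"},"gripper":{"type":"number"},"squeeze":{"type":"number"}},"required":["delta_pos","twist"]}

```bash
mkdir -p pics
cat > h.py <<'E'
import numpy as np, cv2
from plant import robot
def cam(n):
    c=robot.read_camera(n); c['f']=c['frame'].shape[0]/2/np.tan(np.radians(c['vertical_fov'])/2)
    c['R']=np.array(c['R']); c['t']=np.array(c['t']); return c
def ray(c,uv,z):
    d=c['R'].T@np.array([(uv[0]-c['cx'])/c['f'],(uv[1]-c['cy'])/c['f'],1]); o=-c['R'].T@c['t']
    return o+d*(z-o[2])/d[2]
def proj(c,X):
    p=c['R']@np.array(X)+c['t']; return np.array([c['cx']+c['f']*p[0]/p[2],c['cy']+c['f']*p[1]/p[2]])
def save(c,n): cv2.imwrite('pics/'+n,cv2.cvtColor(c['frame'],cv2.COLOR_RGB2BGR))
E
python3 - <<'E'
from h import *
for n in ('side','top'):
    c=cam(n); save(c,n+'0.png'); print(n,c['vertical_fov'],c['cx'],c['cy'],(-c['R'].T@c['t']).round(3),c['R'].round(2).tolist(),[k for k in c])
s=robot.read_state(); print(s['t'],s['tool_pos'],s['orientation'],s['opening'],robot.tips_ahead)
E
```

```text
side 46.894716277628774 280.929483867496 208.3749773476331 [0.41  0.639 0.722] [[-0.97, -0.23, 0.02], [-0.18, 0.69, -0.7], [0.14, -0.69, -0.71]] ['frame', 'vertical_fov', 'cx', 'cy', 'R', 't', 'f']
top 46.17116579300838 287.0330087478634 203.3743946423723 [ 0.461 -0.028  1.048] [[0.02, -1.0, -0.01], [-0.99, -0.02, -0.11], [0.11, 0.02, -0.99]] ['frame', 'vertical_fov', 'cx', 'cy', 'R', 't', 'f']
0.1 [0.19920637 0.56546177 0.24269296] [-5.29620958e-01 -3.09623074e+00  2.55064391e-03] 0.09269447440288067 0.025
```

View pics/top0.png

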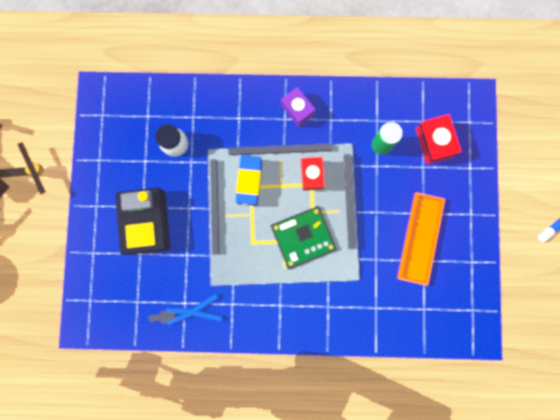

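View pics/side0.png

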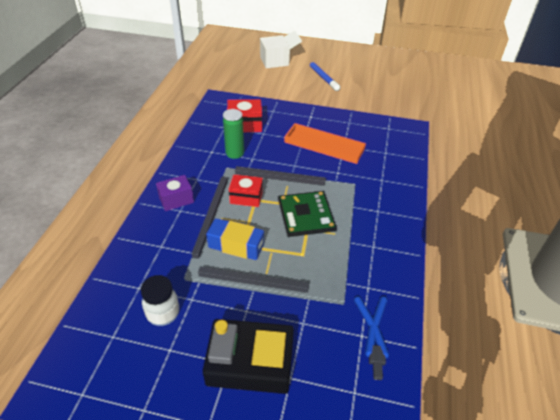

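The top view shows the stage centred near (284,215), with the board at (304,238), battery at (249,180), tray at (422,239), can at (388,137), jar at (172,140) and pliers at (190,312). There are three carton candidates: red on the stage at (313,173), larger red at (439,138), and purple at (298,105). The one meant is at (313,173), because it is the smaller red one and stands on the stage. I'll confirm that in a crop.

```bash
cat >> h.py <<'E'
def masks(c):
    h,s,v=[a.astype(int) for a in cv2.split(cv2.cvtColor(c['frame'],cv2.COLOR_RGB2HSV))]
    return dict(orange=(h>6)&(h<17)&(s>200)&(v>180), red=((h<5)|(h>174))&(s>150)&(v>90),
     batblue=(h>95)&(h<118)&(s>150)&(v>150), yellow=(h>20)&(h<32)&(s>150)&(v>150), green=(h>45)&(h<90)&(s>80)&(v>30),
     grey=(s<70)&(v>60))
def blobs(m,amin=60):
    cs,_=cv2.findContours(m.astype(np.uint8)*255,cv2.RETR_EXTERNAL,cv2.CHAIN_APPROX_NONE)
    return sorted([k for k in cs if cv2.contourArea(k)>amin],key=cv2.contourArea,reverse=True)
def wrect(c,k,z):
    """min-area rectangle, in world xy, of contour k cast on plane z"""
    p=np.array([ray(c,q,z)[:2] for q in k[:,0]],np.float32)*1000
    (x,y),(w,h),a=cv2.minAreaRect(p)
    if w<h: w,h,a=h,w,a+90
    return np.round([x,y,w,h,(a+90)%180-90],1)   # mm, angle of long side
E
python3 - <<'E'
from h import *
c=cam('top'); m=masks(c)
for n in m:
    for k in blobs(m[n])[:8]:
        print(n,cv2.boundingRect(k),cv2.contourArea(k),wrect(c,k,dict(orange=.018,red=.054,batblue=.052,yellow=.052,green=.02,grey=.01)[n]))
f=c['frame'][80:300,190:470]; f=cv2.resize(f,None,fx=2.7,fy=2.7,interpolation=cv2.INTER_CUBIC)
cv2.imwrite('pics/crop.png',cv2.cvtColor(f,cv2.COLOR_RGB2BGR))
s=cam('side')
for u,p in (((313,173),(246,187)),):pass
E
```

```text
orange (402, 195, 41, 85) 336.0 [ 513.8 -277.8  181.9   49.8  -22.7]
red (418, 116, 42, 46) 1114.0 [ 711.  -318.1   81.    69.9   16.7]
red (302, 158, 22, 31) 575.5 [633.8 -62.5  63.   42.1   5.5]
batblue (62, 74, 439, 285) 81420.5 [554.7  -2.5 868.7 564.8 -90. ]
batblue (424, 83, 44, 39) 1058.0 [ 789.1 -335.9   89.8   78.7   86.6]
batblue (357, 213, 19, 46) 689.0 [ 508.8 -171.5   89.9   36.4   -1.1]
batblue (240, 155, 21, 14) 217.5 [654.4  65.5  42.1  25.9  85.5]
batblue (236, 195, 21, 10) 136.5 [576.9  71.5  41.6  16.8  84.2]
yellow (409, 202, 28, 78) 918.0 [ 500.4 -287.2  154.4   31.5  -12.4]
yellow (125, 222, 30, 26) 624.5 [499.2 285.4  58.7  47.7 -81.5]
yellow (237, 170, 65, 24) 462.5 [609.8  25.8 130.3  45.5  85.5]
green (274, 210, 59, 56) 1809.5 [503.4 -46.6 104.8  94.5 -66.8]
green (372, 131, 23, 23) 221.5 [ 704.2 -207.    42.9   38.3   49.1]
grey (58, 70, 446, 292) 121380.5 [ 5.601e+02 -7.000e-01  9.173e+02  5.997e+02 -9.000e+01]
grey (0, 0, 560, 20) 8149.5 [1006.4   21.5 1242.4   44.   -89.1]
grey (537, 217, 23, 26) 183.0 [ 530.  -562.9   66.1   22.8  -51. ]
grey (5, 169, 20, 6) 72.0 [630.2 577.   41.5  10.9 -88.8]
```

View pics/crop.png

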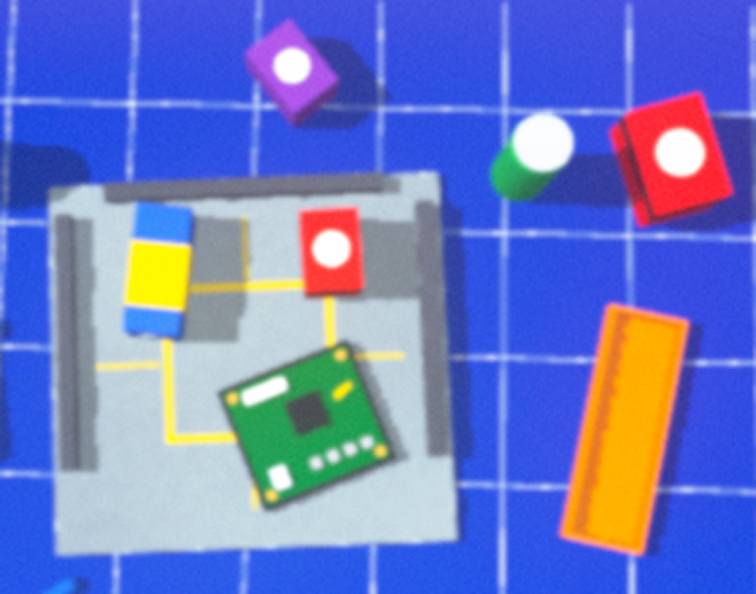

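The crop confirms it: the small red carton with a white dot on the stage (crop 331,250 → top 313,173) measures 63x42 mm. The other red one measures 81x70 mm, and the third is purple. Next I'll refine the measurements.

```bash
cat >> h.py <<'E'
def roi(m,x0,y0,x1,y1):
    o=np.zeros_like(m); o[y0:y1,x0:x1]=m[y0:y1,x0:x1]; return o
def hull(m,amin=30): return cv2.convexHull(np.vstack(blobs(m,amin)))
E
python3 - <<'E'
from h import *
for n in ('top',):
    c=cam(n); h,s,v=[a.astype(int) for a in cv2.split(cv2.cvtColor(c['frame'],cv2.COLOR_RGB2HSV))]
    tr=roi((h>3)&(h<28)&(s>150)&(v>120),395,185,450,292); k=hull(tr); print('tray',wrect(c,k,.018))
    st=roi((s<110)&(v>30),205,138,365,290); st=cv2.morphologyEx(st.astype(np.uint8),cv2.MORPH_OPEN,np.ones((9,9)))>0
    k=hull(st); print('stage',wrect(c,k,.010), cv2.approxPolyDP(k,6,True)[:,0].tolist())
    a=cv2.approxPolyDP(k,6,True)[:,0]; print([ray(c,q,.01)[:2].round(4).tolist() for q in a])
    ba=roi((s>170)&(v>140)&((h<35)|(h>95)),232,150,264,207); 
    for b in blobs(ba,20): print('bat',wrect(c,b,.052),cv2.boundingRect(b))
    g=roi(masks(c)['green'],262,200,345,275); print('board',wrect(c,hull(g),.02))
    yl=roi(masks(c)['yellow'],234,165,264,202); print('yband',wrect(c,hull(yl),.052))
    ys=roi((h>18)&(h<34)&(s>70),228,180,345,268); print('yl',[(wrect(c,b,.01).tolist(),cv2.boundingRect(b)) for b in blobs(ys,15)])
    for z,p in ((.075,(168,136)),(.11,(391,133)),): print(ray(c,p,z).round(3))
    d=roi((h>100)&(h<116)&(v>120)&(s>150),234,150,264,208)
    print([tuple(c['frame'][p]) for p in ((165,248),(180,249),(198,246),(180,225),(110,240),(210,270))])
E
```

```text
tray [ 507.3 -291.7  180.6   61.2  -11.7]
stage [553.6  -1.3 311.4 291.3 -86.4] [[352, 145], [358, 279], [211, 284], [208, 150]]
[[0.7035, -0.1474], [0.4195, -0.1626], [0.4016, 0.1434], [0.6861, 0.1616]]
bat [613.2  67.8  44.8  44.6  -4.5] (237, 170, 23, 24)
bat [654.5  65.3  40.6  24.7  86. ] (241, 155, 20, 14)
bat [576.9  71.1  40.1  15.2  86.1] (237, 195, 20, 9)
board [503.6 -46.7 104.5  94.2 -66.8]
yband [612.8  64.   53.4  45.5  85.5]
yl [([608.7, 29.3, 138.6, 30.1, -88.7], (236, 180, 66, 15)), ([528.7, 38.0, 80.8, 54.8, 4.1], (250, 206, 28, 39)), ([585.0, -63.2, 38.7, 7.8, 4.4], (310, 190, 5, 19)), ([547.4, 92.2, 42.4, 3.7, -83.9], (228, 214, 21, 3)), ([559.2, -101.3, 35.9, 2.1, -88.7], (321, 211, 18, 2))]
[0.699 0.232 0.075]
[ 0.705 -0.211  0.11 ]
[(np.uint8(55), np.uint8(138), np.uint8(252)), (np.uint8(254), np.uint8(248), np.uint8(0)), (np.uint8(66), np.uint8(146), np.uint8(253)), (np.uint8(170), np.uint8(187), np.uint8(200)), (np.uint8(81), np.uint8(109), np.uint8(230)), (np.uint8(197), np.uint8(215), np.uint8(222))]
```

```bash
cat > plan.py <<'E'
# plan.py yawdeg x,y,z ... : twist to bring tool y to world yaw, then shifts in cm, in the axes after the twist
import sys; from h import *
from scipy.spatial.transform import Rotation as Ro
s=robot.read_state(); R=Ro.from_rotvec(s['orientation']).as_matrix(); p=np.array(s['tool_pos'])
yaw=np.degrees(np.arctan2(R[1,1],R[0,1])); d=(float(sys.argv[1])-yaw+90)%180-90
print('t %.2f'%s['t'],'pos',p.round(4),'yaw %.2f'%yaw,'tilt',R[:2,2].round(3),'q6 %.2f'%s['q'][5],'F',np.round(s['force'],1),'open %.4f'%s['opening'],'twist %.3f'%-np.radians(d))
y=np.radians(yaw+d); A=np.array([[np.sin(y),-np.cos(y),0],[np.cos(y),np.sin(y),0],[0,0,-1]])
if A[0]@R[:,0]<0 and abs(d)<45: print('axis check',R[:,0])
for a in sys.argv[2:]:
    g=np.array([float(v) for v in a.split(',')])/1000
    print(a,'->',(A@(g-p)*100).round(2)); p=g
E
python3 plan.py 85.7 618,68,150 618,68,55
```

```text
t 0.25 pos [0.1993 0.5657 0.2431] yaw 70.59 tilt [-0.    -0.001] q6 -0.09 F [0.2 0.3 0.1] open 0.0932 twist -0.264
axis check [-9.43157121e-01  3.32347170e-01  6.40942500e-05]
618,68,150 -> [ 45.48 -46.49   9.31]
618,68,55 -> [0.  0.  9.5]
```

```bash
sed -i 's/\[\[np.sin(y),-np.cos(y),0\]/[[-np.sin(y),np.cos(y),0]/' plan.py
```

>>> apply_moves --pt "0 0 0" --pt "0 0 0" --pt "-3.8 -3.9 0.6" --pt "-3.8 -3.9 0.6" --pt "-3.8 -3.9 0.6" --pt "-3.8 -3.9 0.6" --pt "-3.8 -3.9 0.6" --pt "-3.8 -3.9 0.6" --twist '[-0.132, -0.132, 0, 0, 0, 0, 0, 0]' --gripper 6.4 --squeeze 20

```text
t: 1.25
tool_pos: [0.4102, 0.314, 0.2076]
orientation: [0.117, 3.139, 0.0]
force: [0.3, 0.2, -0.1]
opening: 0.0641
gripper_force: 0.0
```

>>> apply_moves --pt "-3.8 -3.9 0.6" --pt "-3.8 -3.9 0.6" --pt "-3.8 -3.9 0.6" --pt "-3.8 -3.9 0.6" --pt "-3.8 -3.9 0.6" --pt "-3.6 -3.6 0.6" --pt "0 0 0" --pt "0 0 0" --twist '[0, 0, 0, 0, 0, 0, 0, 0]'

```text
t: 2.25
tool_pos: [0.617, 0.0684, 0.1713]
orientation: [-0.118, -3.138, -0.0]
force: [0.1, -0.3, -0.8]
opening: 0.0639
gripper_force: 0.0
```

```bash
python3 plan.py 85.7 618,68,150 618,68,55; python3 -c "
from h import *
c=cam('top'); save(c,'t1.png'); save(cam('side'),'s1.png')"
```

```text
t 2.25 pos [0.617  0.0684 0.1713] yaw 85.68 tilt [-0.001  0.   ] q6 -1.47 F [ 0.1 -0.3 -0.8] open 0.0639 twist -0.000
618,68,150 -> [-0.1  -0.03  2.13]
618,68,55 -> [0.  0.  9.5]
```

View pics/s1.png

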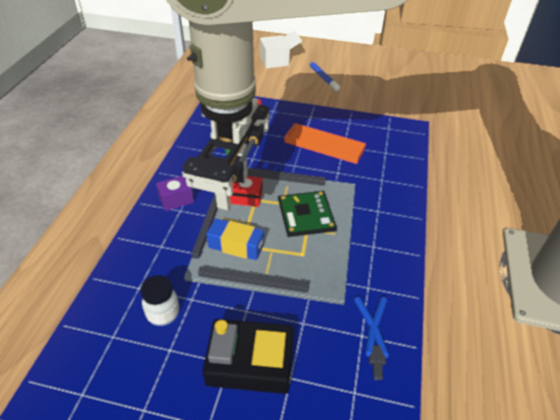

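The side view shows the gripper with its fingers around (222,195), above and behind the battery at (238,238). I'll check the battery position with a side-view ray before going down.

```bash
python3 -c "
from h import *
c=cam('side'); h,s,v=[a.astype(int) for a in cv2.split(cv2.cvtColor(c['frame'],cv2.COLOR_RGB2HSV))]
print(proj(c,[.618,.068,.052]),proj(c,[.6338,-.0625,.054]),proj(c,[.617,.0684,.1463]))
# predicted top corners of the tray rim, battery bottom corners
for x0,y0,a,l,w,z in ((.5073,-.2917,-11.7,.184,.06,.018),(.618,.068,-4.3,.1,.044,.052),(.6338,-.0625,5.5,.062,.044,.054),(.5536,-.0013,3.6,.29,.31,.01),(.5036,-.0467,23.2,.1,.11,.02)):
    a=np.radians(a); q=[proj(c,[x0+i*l/2*np.cos(a)-j*w/2*np.sin(a),y0+i*l/2*np.sin(a)+j*w/2*np.cos(a),z]) for i,j in((1,1),(1,-1),(-1,-1),(-1,1))]
    cv2.polylines(c['frame'],[np.int32(q)],True,(255,0,255),1)
f=cv2.resize(c['frame'][100:320,170:390],None,fx=2.7,fy=2.7); cv2.imwrite('pics/s1o.png',cv2.cvtColor(f,cv2.COLOR_RGB2BGR))"
```

```text
[234.17188241 229.46369835] [245.38539572 181.40879964] [232.03308223 192.95951749]
```

View pics/s1o.png

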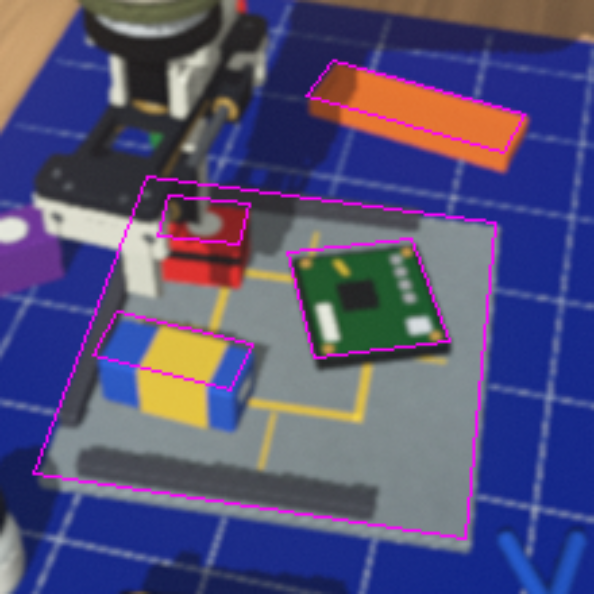

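The overlays of the top-view poses agree with the side view to about 2 px for the battery, carton, board, stage and tray. I'll descend and grasp.

>>> apply_moves --pt "-0.1 0 3" --pt "0 0 3" --pt "0 0 2.6" --pt "0 0 2" --pt "0 0 1" --pt "0 0 0" --pt "0 0 0" --twist '[0, 0, 0, 0, 0, 0, 0]'

```text
t: 3.28
tool_pos: [0.6192, 0.0683, 0.0569]
orientation: [0.117, 3.138, 0.0]
force: [-0.7, 0.2, -0.0]
opening: 0.0635
gripper_force: 0.0
```

>>> apply_moves --pt "0 0 0" --pt "0 0 0" --pt "0 0 0" --pt "0 0 0" --pt "0 0 0" --twist '[0, 0, 0, 0, 0]' --gripper 3.5

```text
t: 3.9
tool_pos: [0.6188, 0.0685, 0.0563]
orientation: [0.117, 3.138, 0.001]
force: [-0.8, 2.9, 5.9]
opening: 0.0436
gripper_force: 20.0
```

>>> apply_moves --pt "0 0 -1" --pt "0 0 -2" --pt "0 0 -3" --pt "0 0 -3" --pt "0 0 -1" --pt "0 0 0" --twist '[0, 0, 0, 0, 0, 0]'

```text
t: 4.65
tool_pos: [0.6188, 0.0681, 0.1565]
orientation: [0.118, 3.138, -0.0]
force: [0.7, 0.3, -4.7]
opening: 0.0436
gripper_force: 20.0
```

```bash
python3 plan.py 78.3 472,-284.4,154 472,-284.4,60
python3 - <<'E'
from h import *
c=cam('side');h,s,v=[a.astype(int) for a in cv2.split(cv2.cvtColor(c['frame'],cv2.COLOR_RGB2HSV))]
save(c,'s2.png')
E
```

```text
t 4.65 pos [0.6188 0.0681 0.1565] yaw 85.71 tilt [ 0.002 -0.   ] q6 -1.47 F [ 0.7  0.3 -4.7] open 0.0436 twist 0.129
472,-284.4,154 -> [  7.23 -37.5    0.25]
472,-284.4,60 -> [0.  0.  9.4]
```

View pics/s2.png

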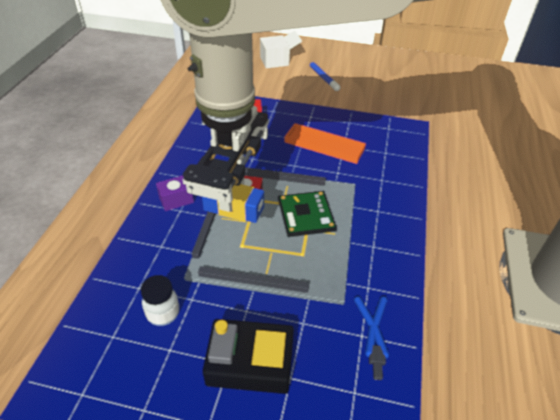

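The battery hangs level in the gripper at (232,203). Next I carry it to the tray.

>>> apply_moves --pt "0 0 0" --pt "0.9 -5 0" --pt "0.9 -5 0" --pt "0.9 -5 0" --pt "0.9 -5 0" --pt "0.9 -5 0" --pt "0.9 -5 0" --pt "0.9 -5 0" --twist '[0.129, 0, 0, 0, 0, 0, 0, 0]'

```text
t: 5.7
tool_pos: [0.4841, -0.2626, 0.1537]
orientation: [-0.319, -3.123, -0.002]
force: [-0.1, 0.2, -3.9]
opening: 0.0438
gripper_force: 20.0
```

>>> apply_moves --pt "0.9 -2.5 0" --pt "0 0 3" --pt "0 0 3" --pt "0 0 1" --pt "0 0 0" --pt "0 0 0" --twist '[0, 0, 0, 0, 0, 0]'

```text
t: 6.45
tool_pos: [0.4727, -0.2848, 0.0868]
orientation: [0.319, 3.124, -0.001]
force: [1.0, 0.0, -3.3]
opening: 0.0437
gripper_force: 20.0
```

```bash
python3 plan.py 78.3 472,-284.4,80 472,-284.4,51
python3 - <<'E'
from h import *
for n in('side','top'):
    c=cam(n)
    for x0,y0,a,l,w,z in ((.5073,-.2917,-11.7,.184,.06,.018),):
        a=np.radians(a); q=[proj(c,[x0+i*l/2*np.cos(a)-j*w/2*np.sin(a),y0+i*l/2*np.sin(a)+j*w/2*np.cos(a),z]) for i,j in((1,1),(1,-1),(-1,-1),(-1,1))]
    c['q']=np.int32(q); x,y,w,h=cv2.boundingRect(c['q']); f=c['frame'][max(y-50,0):y+h+30,x-30:x+w+50]
    f=cv2.resize(f,(400,int(400*f.shape[0]/f.shape[1])),interpolation=cv2.INTER_CUBIC)
    print(n,x-30,y-50,f.shape)
    globals()[n]=f
H=max(side.shape[0],top.shape[0]); P=lambda f:np.pad(f,((0,H-f.shape[0]),(0,0),(0,0)))
o=np.hstack([P(side),P(top)]); o=o[:600]
cv2.imwrite('pics/h1.png',cv2.cvtColor(o,cv2.COLOR_RGB2BGR))
E
```

```text
t 6.45 pos [ 0.4727 -0.2848  0.0868] yaw 78.34 tilt [ 0.001 -0.001] q6 -2.00 F [ 1.   0.  -3.3] open 0.0437 twist 0.001
472,-284.4,80 -> [0.08 0.03 0.68]
472,-284.4,51 -> [0.  0.  2.9]
side 253 72 (283, 400, 3)
top 367 142 (548, 400, 3)
```

View pics/h1.png

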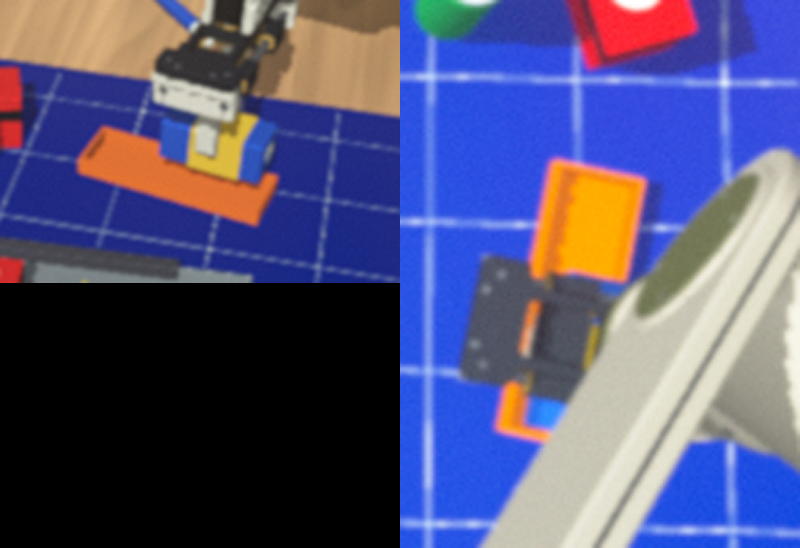

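The hovering battery lines up with the tray: in the right view its blue end at (545,410) lies just inside the orange wall at (510,410). I'll lower it while watching the force.

>>> apply_moves --pt "0.05 0 1.2" --pt "0 0 0.8" --pt "0 0 0.6" --pt "0 0 0.5" --pt "0 0 0.4" --pt "0 0 0" --pt "0 0 0" --twist '[0, 0, 0, 0, 0, 0, 0]'

```text
t: 7.42
tool_pos: [0.4715, -0.2845, 0.0508]
orientation: [0.32, 3.125, -0.0]
force: [-0.4, -0.3, -3.8]
opening: 0.0437
gripper_force: 20.0
```

>>> apply_moves --pt "0 0 0.1" --pt "0 0 0" --pt "0 0 0" --twist '[0, 0, 0]'

```text
t: 7.8
tool_pos: [0.4717, -0.2845, 0.0502]
orientation: [0.319, 3.125, -0.0]
force: [-2.4, 0.5, 4.3]
opening: 0.0438
gripper_force: 20.0
```

>>> apply_moves --pt "0 0 0" --pt "0 0 0" --pt "0 0 0" --pt "0 0 -2" --pt "0 0 -4" --pt "0 0 -4" --twist '[0, 0, 0, 0, 0, 0]' --gripper 6.4

```text
t: 8.55
tool_pos: [0.4712, -0.2842, 0.1503]
orientation: [-0.32, -3.125, -0.001]
force: [0.5, -0.2, 0.8]
opening: 0.0638
gripper_force: 0.0
```

```bash
python3 plan.py 95.5 633.8,-62.5,155 633.8,-62.5,56
```

```text
t 8.55 pos [ 0.4712 -0.2842  0.1503] yaw 78.32 tilt [-0.001  0.   ] q6 -2.00 F [ 0.5 -0.2  0.8] open 0.0638 twist -0.300
633.8,-62.5,155 -> [-18.31  20.51  -0.47]
633.8,-62.5,56 -> [0.  0.  9.9]
```

>>> apply_moves --pt "0 0 -0.4" --pt "0 0 0" --pt "-3.6 4.1 0" --pt "-3.6 4.1 0" --pt "-3.6 4.1 0" --pt "-3.6 4.1 0" --pt "-3.9 4.1 0" --pt "0 0 0" --twist '[-0.15, -0.15, 0, 0, 0, 0, 0, 0]'

```text
t: 9.55
tool_pos: [0.6355, -0.0591, 0.1532]
orientation: [-0.158, 3.137, 0.001]
force: [-0.8, 0.4, 0.6]
opening: 0.064
gripper_force: 0.0
```

```bash
python3 plan.py 95.5 633.8,-62.5,56
python3 - <<'E'
from h import *
c=cam('top'); m=masks(c)
h,s,v=[a.astype(int) for a in cv2.split(cv2.cvtColor(c['frame'],cv2.COLOR_RGB2HSV))]
tr=roi((h>3)&(h<28)&(s>150)&(v>120),395,185,450,292); print('tray',wrect(c,hull(tr),.018))
d=roi((v>245)&(s>150)&(h>100)&(h<112),395,185,450,292); print([(wrect(c,b,.046),cv2.boundingRect(b)) for b in blobs(d,10)])
f=c['frame'][180:295,370:470]; f=cv2.resize(f,None,fx=5,fy=5,interpolation=cv2.INTER_CUBIC); cv2.imwrite('pics/t3.png',cv2.cvtColor(f,cv2.COLOR_RGB2BGR))
E
```

```text
t 9.55 pos [ 0.6355 -0.0591  0.1532] yaw 95.76 tilt [0.    0.001] q6 -1.85 F [-0.8  0.4  0.6] open 0.0640 twist 0.005
633.8,-62.5,56 -> [ 0.2  -0.32  9.72]
tray [ 507.9 -291.9  181.7   61.9  -11.3]
[(array([ 505.7, -289.8,   39.7,   23.2,   78.7]), (414, 231, 21, 15)), (array([ 432.7, -274.7,   39.7,   14.6,   77.4]), (406, 270, 21, 11))]
```

View pics/t3.png

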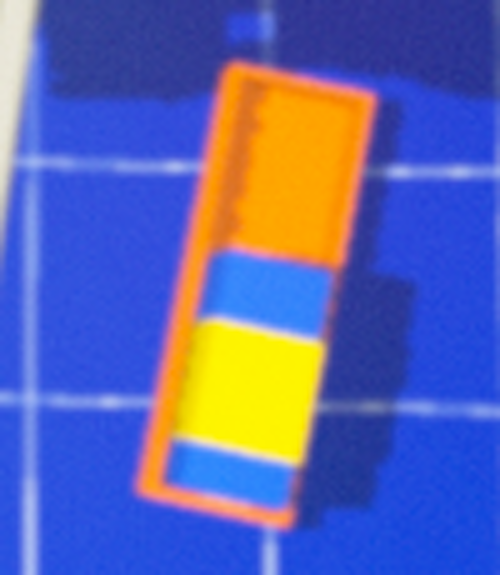

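The battery lies flat in the tray's near end, with its top from (225,255) to (290,500) in the crop. Now I grasp the carton.

>>> apply_moves --pt "0.2 -0.3 3" --pt "0 0 3" --pt "0 0 2" --pt "0 0 1.1" --pt "0 0 0.6" --pt "0 0 0" --pt "0 0 0" --twist '[0, 0, 0, 0, 0, 0, 0]'

```text
t: 10.48
tool_pos: [0.633, -0.066, 0.0577]
orientation: [-0.151, 3.136, -0.001]
force: [-0.3, -0.4, -0.5]
opening: 0.0643
gripper_force: 0.0
```

>>> apply_moves --pt "0 0 0" --pt "0 0 0" --pt "0 0 0" --pt "0 0 0" --pt "0 0 0" --twist '[0, 0, 0, 0, 0]' --gripper 3.5

```text
t: 11.1
tool_pos: [0.6325, -0.0656, 0.057]
orientation: [-0.151, 3.137, 0.0]
force: [-0.8, 2.6, 3.9]
opening: 0.0439
gripper_force: 20.0
```

>>> apply_moves --pt "0 0 -1" --pt "0 0 -2" --pt "0 0 -3" --pt "0 0 -3" --pt "0 0 -1" --pt "0 0 0" --twist '[0, 0, 0, 0, 0, 0]'

```text
t: 11.85
tool_pos: [0.6328, -0.0661, 0.1578]
orientation: [-0.151, 3.136, -0.001]
force: [-0.1, 0.8, -2.5]
opening: 0.0438
gripper_force: 20.0
```

```bash
python3 plan.py 78.4 560.3,-302.5,155 560.3,-302.5,85
```

```text
t 11.85 pos [ 0.6328 -0.0661  0.1578] yaw 95.51 tilt [ 0.002 -0.   ] q6 -1.85 F [-0.1  0.8 -2.5] open 0.0438 twist 0.299
560.3,-302.5,155 -> [  2.35 -24.61   0.28]
560.3,-302.5,85 -> [0. 0. 7.]
```

>>> apply_moves --pt "0 0 0" --pt "0 0 0" --pt "0.5 -4.9 0" --pt "0.5 -4.9 0" --pt "0.5 -4.9 0" --pt "0.4 -4.9 0" --pt "0.4 -5 0" --pt "0 0 0" --twist '[0.15, 0.149, 0, 0, 0, 0, 0, 0]'

```text
t: 12.85
tool_pos: [0.5579, -0.3052, 0.1546]
orientation: [-0.325, -3.122, -0.0]
force: [-0.4, 0.8, -2.3]
opening: 0.0441
gripper_force: 20.0
```

>>> apply_moves --pt "0 0 3" --pt "0 0 3" --pt "0 0 1" --pt "0 0 0" --pt "0 0 0" --twist '[0, 0, 0, 0, 0]'

```text
t: 13.48
tool_pos: [0.5611, -0.3024, 0.088]
orientation: [0.317, 3.124, -0.001]
force: [0.0, -0.2, -1.3]
opening: 0.0437
gripper_force: 20.0
```

```bash
python3 plan.py 78.4 560.3,-302.5,52
```

```text
t 13.47 pos [ 0.5611 -0.3024  0.088 ] yaw 78.41 tilt [ 0.002 -0.001] q6 -1.94 F [ 0.  -0.2 -1.3] open 0.0437 twist 0.000
560.3,-302.5,52 -> [ 0.07 -0.03  3.6 ]
```

>>> apply_moves --pt "0.05 0 1.2" --pt "0 0 0.8" --pt "0 0 0.6" --pt "0 0 0.5" --pt "0 0 0.5" --pt "0 0 0" --pt "0 0 0" --twist '[0, 0, 0, 0, 0, 0, 0]'

```text
t: 14.35
tool_pos: [0.5602, -0.3025, 0.052]
orientation: [0.318, 3.124, -0.001]
force: [-4.0, 2.0, 9.0]
opening: 0.0436
gripper_force: 20.0
```

>>> apply_moves --pt "0 0 0" --pt "0 0 0" --pt "0 0 0" --pt "0 0 -2" --pt "0 0 -4" --pt "0 0 -4" --twist '[0, 0, 0, 0, 0, 0]' --gripper 6.4

```text
t: 15.1
tool_pos: [0.5598, -0.3022, 0.1531]
orientation: [0.318, 3.125, -0.0]
force: [1.2, -0.7, 0.4]
opening: 0.0638
gripper_force: 0.0
```

```bash
python3 plan.py 93.6 415,-60,140 415,-60,40
```

```text
t 15.10 pos [ 0.5598 -0.3022  0.1531] yaw 78.38 tilt [ 0.001 -0.   ] q6 -1.94 F [ 1.2 -0.7  0.4] open 0.0638 twist -0.266
415,-60,140 -> [12.93 25.08  1.31]
415,-60,40 -> [ 0.  0. 10.]
```

>>> apply_moves --pt "0 0 0" --pt "0 0 0" --pt "2.0 4.3 0" --pt "2.0 4.3 0" --pt "2.0 4.3 0" --pt "2.0 4.3 0" --pt "2.0 4.3 0" --pt "2.0 4.4 0" --twist '[-0.133, -0.133, 0, 0, 0, 0, 0, 0]'

```text
t: 16.1
tool_pos: [0.4233, -0.0502, 0.1522]
orientation: [-0.099, 3.138, -0.001]
force: [1.2, 1.1, 0.5]
opening: 0.0638
gripper_force: 0.0
```

>>> apply_moves --pt "0 0 3" --pt "0 0 2" --pt "0 0 0" --twist '[0, 0, 0]'

```text
t: 16.48
tool_pos: [0.4228, -0.0509, 0.1005]
orientation: [0.1, -3.139, -0.001]
force: [-0.2, -0.1, 0.6]
opening: 0.0639
gripper_force: 0.0
```

```bash
python3 plan.py 93.6 423.5,-51.6,38
python3 - <<'E'
from h import *
c=cam('top'); T=c; h,s,v=[a.astype(int) for a in cv2.split(cv2.cvtColor(c['frame'],cv2.COLOR_RGB2HSV))]
k=blobs(roi(masks(c)['red'],395,185,450,292),20); print('carton',[wrect(c,b,.048) for b in k])
d=roi((v>245)&(s>150)&(h>100)&(h<112),395,185,450,292); print([wrect(c,b,.046) for b in blobs(d,10)])
a=cv2.resize(c['frame'][170:295,360:480],(384,400),interpolation=cv2.INTER_CUBIC)
c=cam('side'); b=cv2.resize(c['frame'][110:310,190:390],(400,400),interpolation=cv2.INTER_CUBIC)
cv2.imwrite('pics/p4.png',cv2.cvtColor(np.hstack([a,b]),cv2.COLOR_RGB2BGR))
E
```

```text
t 16.48 pos [ 0.4228 -0.0509  0.1005] yaw 93.64 tilt [-0.001  0.   ] q6 -1.87 F [-0.2 -0.1  0.6] open 0.0639 twist 0.001
423.5,-51.6,38 -> [-0.07 -0.07  6.25]
carton [array([ 560.7, -299.3,   62.8,   50.9,  -11.4])]
[array([ 505.9, -289.8,   41.3,   23.9,   78. ])]
```

View pics/p4.png

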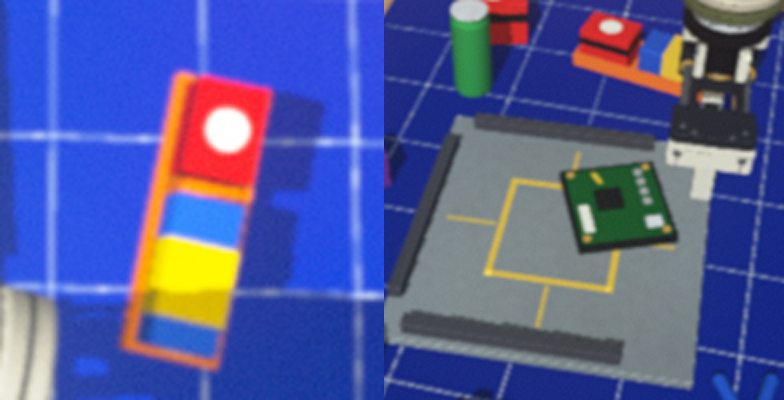

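Both bricks sit in the tray: left panel, carton at (225,130) and battery at (185,275). The board at (620,205) in the right panel overlaps the outline's front right part. Next I lower the fingers in front of it and push +x.

>>> apply_moves --pt "0 -0.1 2.5" --pt "0 0 2" --pt "0 0 1" --pt "0 0 0.6" --pt "0 0 0" --pt "0 0 0" --twist '[0, 0, 0, 0, 0, 0]'

```text
t: 17.32
tool_pos: [0.4242, -0.0524, 0.0404]
orientation: [-0.099, 3.139, -0.0]
force: [0.5, 0.4, 0.0]
opening: 0.0638
gripper_force: 0.0
```

>>> apply_moves --pt "-0.8 0 0" --pt "-0.8 0 0" --pt "-0.8 0 0" --pt "-0.8 0 0" --pt "-0.8 0 0" --pt "0 0 0" --twist '[0, 0, 0, 0, 0, 0]'

```text
t: 18.08
tool_pos: [0.4644, -0.0498, 0.0397]
orientation: [-0.099, 3.139, -0.0]
force: [0.3, -0.0, -0.2]
opening: 0.064
gripper_force: 0.0
```

```bash
cat > board.py <<'E'
# board pose and outline in the stage frame found from the top view (side view lines for checking)
from h import *
th=np.radians(3.6); S=np.array([[np.cos(th),np.sin(th)],[-np.sin(th),np.cos(th)]]); C=np.array([553.6,-1.3])
def rep(n,r): print(n,'stage xy',(S@(r[:2]-C)).round(1),'size',r[2:4],'yaw of long side rel. stage y %.1f'%(((r[4]-90-3.6)+90)%180-90))
for n in('side','top'):
    c=cam(n); h,s,v=[a.astype(int) for a in cv2.split(cv2.cvtColor(c['frame'],cv2.COLOR_RGB2HSV))]
    p=[proj(c,[*((S.T@np.array(q)+C)/1000),.01]) for q in((-140,-130),(125,-130),(125,130),(-140,130))]
    m=np.zeros(h.shape,np.uint8); cv2.fillPoly(m,[np.int32(p)],1); m=m>0
    g=blobs((h>45)&(h<90)&(s>80)&(v>30)&m,200)
    if g: rep(n+' board',wrect(c,cv2.convexHull(g[0]),.02))
    y=(h>18)&(h<34)&(s>80)&(v>120)&m
    for b in blobs(y,12): print('  yellow',(wrect(c,b,.01)[:2]-C)@S.T, wrect(c,b,.01)[2:])
    save(c,n+'_b.png')
E
python3 board.py; python3 plan.py 93.6
```

```text
side board stage xy [-22.4 -50.8] size [104.  84.] yaw of long side rel. stage y 7.4
  yellow [-2.71414858 28.52671375] [187.  125.  -86.5]
  yellow [-93.20446265   2.85799623] [45.9  4.1  3.2]
  yellow [86.94399694  2.74616018] [47.3  4.2  3.2]
top board stage xy [  7.9 -61. ] size [104.7  48.3] yaw of long side rel. stage y -15.3
  yellow [0.02511621 0.39921069] [135.8 124.6 -85.9]
  yellow [ -5.45715831 -88.33164452] [ 15.2   5.7 -62.1]
t 18.18 pos [ 0.4638 -0.0498  0.0396] yaw 93.62 tilt [ 0. -0.] q6 -1.85 F [-0.   0.3  0.6] open 0.0640 twist 0.000
```

>>> apply_moves --pt "-0.6 0 0" --pt "-0.6 0 0" --pt "-0.6 0 0" --pt "-0.6 0 0" --pt "-0.6 0 0" --pt "0 0 0" --pt "2 0 0" --pt "2 0 -3" --twist '[0, 0, 0, 0, 0, 0, 0, 0]'

```text
t: 19.18
tool_pos: [0.4513, -0.0499, 0.0679]
orientation: [0.099, -3.136, -0.002]
force: [0.5, 0.5, 1.2]
opening: 0.0638
gripper_force: 0.0
```

>>> apply_moves --pt "3 -4 -5" --pt "3 -5 -2" --pt "0 -5 0" --pt "0 -4 0" --twist '[0, 0, 0, 0]'

```text
t: 19.68
tool_pos: [0.4085, -0.2313, 0.1351]
orientation: [-0.098, 3.137, -0.003]
force: [0.8, -0.1, 0.1]
opening: 0.0641
gripper_force: 0.0
```

```bash
python3 board.py; python3 plan.py 3.6
```

```text
side board stage xy [ -4.4 -58. ] size [104.1  94.2] yaw of long side rel. stage y -0.1
  yellow [-2.70786952 28.62651643] [186.7 125.2 -86.6]
  yellow [-93.20446265   2.85799623] [45.9  4.1  3.2]
  yellow [86.94399694  2.74616018] [47.3  4.2  3.2]
top board stage xy [ -1.9 -61.4] size [104.8  94.4] yaw of long side rel. stage y 0.1
  yellow [-0.45506     0.73001397] [135.1 125.5 -86.1]
  yellow [ 13.46436443 -98.13908951] [ 14.3   5.7 -62.1]
t 19.77 pos [ 0.4084 -0.2324  0.1347] yaw 93.43 tilt [ 0.002 -0.002] q6 -2.26 F [ 0.2  0.6 -0.4] open 0.0646 twist 1.568
```

>>> apply_moves --pt "0 0 0" --pt "0 0 0" --pt "0 0 0" --pt "0 0 0" --pt "0 0 0" --pt "0 0 0" --pt "0 0 0" --pt "0 0 0" --twist '[0.18, 0.18, 0.18, 0.18, 0.18, 0.18, 0.18, 0.18]' --gripper 0

```text
t: 20.78
tool_pos: [0.4084, -0.228, 0.1338]
orientation: [2.002, 2.421, 0.001]
force: [0.4, -0.2, 0.8]
opening: 0.0
gripper_force: 0.0
```

```bash
python3 - <<'E'
from h import *
c=cam('top'); h,s,v=[a.astype(int) for a in cv2.split(cv2.cvtColor(c['frame'],cv2.COLOR_RGB2HSV))]
g=blobs(roi((h>45)&(h<90)&(s>80)&(v>30),262,180,350,275),200)[0]
m=np.zeros(h.shape,np.uint8); cv2.fillPoly(m,[cv2.convexHull(g)],1); m=cv2.erode(m,np.ones((7,7)))>0
for b in blobs((v<75)&m,15): print('dark',wrect(c,b,.022))
for b in blobs((s<60)&(v>130)&m,8): print('white',wrect(c,b,.022))
for b in blobs((h>18)&(h<34)&(s>80)&(v>120)&m,5): print('yel',wrect(c,b,.022))
print('board',wrect(c,g,.02))
E
python3 plan.py 3.6 555.7,-62.8,100 555.7,-62.8,55
```

```text
white [590.5 -41.3  35.7  10.6 -88.7]
white [524.1 -31.2  16.7  12.5   1.3]
white [525.8 -60.4   8.3   6.3 -88.7]
white [ 528.8 -101.9    8.3    6.3  -88.7]
white [526.1 -73.9   6.3   6.2   1. ]
yel [571.8 -97.5  13.9   5.3 -70.2]
board [555.7 -62.7 104.9  94.3 -86.1]
t 20.82 pos [ 0.4084 -0.228   0.1338] yaw 10.28 tilt [0. 0.] q6 -0.80 F [-0.9  0.2  0.5] open 0.0004 twist 0.117
555.7,-62.8,100 -> [15.57 15.74  3.38]
555.7,-62.8,55 -> [0.  0.  4.5]
```

>>> apply_moves --pt "0 0 0" --pt "3.8 4.1 0" --pt "3.8 4.1 0" --pt "3.8 4.1 0" --pt "3.8 4.05 0" --pt "0 0 3" --pt "0 0 3" --pt "0 0 0" --twist '[0.117, 0, 0, 0, 0, 0, 0, 0]'

```text
t: 21.82
tool_pos: [0.557, -0.0634, 0.071]
orientation: [-2.127, -2.305, 0.005]
force: [-1.0, -0.0, -0.1]
opening: 0.0004
gripper_force: 0.0
```

>>> apply_moves --pt "0 0 1" --pt "0 0 0.6" --pt "0 0 0.4" --pt "0 0 0" --pt "0 0 0" --twist '[0, 0, 0, 0, 0]'

```text
t: 22.45
tool_pos: [0.5598, -0.0649, 0.0542]
orientation: [2.134, 2.305, 0.0]
force: [-0.2, 0.1, -0.2]
opening: 0.0004
gripper_force: 0.0
```

>>> apply_moves --pt "0 0 0.3" --pt "0 0 0.2" --pt "0 0 0" --pt "0 0 0" --twist '[0, 0, 0, 0]'

```text
t: 22.95
tool_pos: [0.5596, -0.0648, 0.0493]
orientation: [2.134, 2.305, -0.0]
force: [-2.5, 0.8, 5.2]
opening: 0.0002
gripper_force: 2.6
```

>>> apply_moves --pt "0 0 0.1" --pt "0 0 0.1" --pt "0 0 0" --pt "0 0 0" --twist '[0, 0, 0, 0]'

```text
t: 23.45
tool_pos: [0.5597, -0.0648, 0.0492]
orientation: [2.134, 2.305, -0.0]
force: [-11.8, 1.6, 24.3]
opening: 0.0006
gripper_force: 11.6
```

>>> apply_moves --pt "0.4 0 0" --pt "0.4 0 0" --pt "0.4 0 0" --pt "0.4 0 0" --pt "0.4 0 0" --pt "0.4 0 0" --pt "0.4 0 0" --pt "0 0 0" --twist '[0, 0, 0, 0, 0, 0, 0, 0]'

```text
t: 24.45
tool_pos: [0.5598, -0.0383, 0.0493]
orientation: [2.131, 2.301, 0.002]
force: [0.8, -5.3, 9.6]
opening: 0.0004
gripper_force: 5.2
```

```bash
python3 board.py; python3 plan.py 3.6
```

```text
side board stage xy [ -2.3 -33.6] size [103.7  94. ] yaw of long side rel. stage y 2.0
  yellow [-2.70159047 28.7263191 ] [186.7 125.1 -86.5]
  yellow [-93.20446265   2.85799623] [45.9  4.1  3.2]
  yellow [86.94399694  2.74616018] [47.3  4.2  3.2]
  yellow [-80.54404487  27.31129502] [60.8 54.4 86.8]
t 24.55 pos [ 0.5598 -0.0383  0.0492] yaw 4.41 tilt [ 0.005 -0.003] q6 -0.23 F [-0.2 -4.9 11. ] open 0.0004 twist 0.014
```

>>> apply_moves --pt "0.3 0 0.05" --pt "0.5 0 0" --pt "0.5 0 0" --pt "0.5 0 0" --pt "0.5 0 0" --pt "0.5 0 0" --pt "0.5 0 0" --pt "0.2 0 0" --twist '[0.02, 0.02, 0, 0, 0, 0, 0, 0]'

```text
t: 25.55
tool_pos: [0.5554, -0.0013, 0.0458]
orientation: [-2.179, -2.262, 0.001]
force: [-0.1, 0.6, -0.9]
opening: 0.0003
gripper_force: 0.0
```

>>> apply_moves --pt "0 0 0" --pt "0 0 0" --twist '[0, 0]'

```text
t: 25.8
tool_pos: [0.5558, -0.0019, 0.0463]
orientation: [-2.18, -2.262, 0.0]
force: [-0.2, -0.6, -0.2]
opening: 0.0005
gripper_force: 0.0
```

```bash
python3 board.py; python3 plan.py 3.6
```

```text
side board stage xy [ -7.4 -23. ] size [84.6 82.1] yaw of long side rel. stage y -88.0
  yellow [-2.70159047 28.7263191 ] [186.7 125.1 -86.5]
  yellow [   8.76966586 -107.46270498] [97.  11.1  2.1]
  yellow [-93.20446265   2.85799623] [45.9  4.1  3.2]
  yellow [86.94399694  2.74616018] [47.3  4.2  3.2]
  yellow [-36.02244003  62.8859588 ] [62.5 25.8 25.4]
  yellow [-59.43748077 -38.54394738] [ 10.5   6.3 -88.6]
t 25.90 pos [ 0.5559 -0.002   0.0463] yaw 2.11 tilt [-0. -0.] q6 -0.13 F [ 0.4 -1.  -0.5] open 0.0002 twist -0.026
```

>>> apply_moves --pt "0 0 -3" --pt "0 0 -3" --pt "-4 0 0" --pt "-4 0 0" --pt "-2.6 0 0" --pt "0 0 0" --twist '[-0.026, 0, 0, 0, 0, 0]' --gripper 5.6

```text
t: 26.65
tool_pos: [0.5626, -0.1095, 0.1064]
orientation: [2.153, 2.287, -0.0]
force: [0.4, 0.3, -0.5]
opening: 0.0541
gripper_force: 0.0
```

```bash
python3 board.py; python3 plan.py 3.6 559.8,-106,106 559.8,-106,38
```

```text
side board stage xy [ -2.4 -33.6] size [104.  94.] yaw of long side rel. stage y 1.8
  yellow [-2.70159047 28.7263191 ] [186.7 125.1 -86.5]
  yellow [-93.20446265   2.85799623] [45.9  4.1  3.2]
  yellow [86.94399694  2.74616018] [47.3  4.2  3.2]
top board stage xy [-0.9 -6.2] size [71.5 46.3] yaw of long side rel. stage y 87.7
  yellow [-0.83641532 13.77971006] [126.9 108.7   1.9]
  yellow [-55.9258926  -54.39572168] [ 26.4  13.  -81.5]
t 26.75 pos [ 0.5624 -0.1075  0.1062] yaw 3.56 tilt [-0.  0.] q6 -0.34 F [-1.5 -0.2 -0.4] open 0.0557 twist -0.001
559.8,-106,106 -> [ 0.17 -0.25  0.02]
559.8,-106,38 -> [0.  0.  6.8]
```

>>> apply_moves --pt "-0.7 -0.2 2" --pt "0 0 2.5" --pt "0 0 1.3" --pt "0 0 0.9" --pt "0 0 0" --pt "0 0 0" --twist '[0, 0, 0, 0, 0, 0]'

```text
t: 27.5
tool_pos: [0.5617, -0.1149, 0.0401]
orientation: [2.149, 2.29, 0.001]
force: [0.1, -0.0, 0.2]
opening: 0.0559
gripper_force: 0.0
```

>>> apply_moves --pt "0.6 0 0" --pt "0.6 0 0" --pt "0.6 0 0" --pt "0.6 0 0" --pt "0.5 0 0" --pt "0.5 0 0" --pt "0.5 0 0" --pt "0 0 0" --twist '[0, 0, 0, 0, 0, 0, 0, 0]'

```text
t: 28.5
tool_pos: [0.5583, -0.0751, 0.0391]
orientation: [-2.149, -2.29, -0.0]
force: [-0.1, 0.9, -0.5]
opening: 0.0559
gripper_force: 0.0
```

```bash
python3 board.py; python3 plan.py 3.6
```

```text
side board stage xy [-1. -8.] size [104.6  93.9] yaw of long side rel. stage y 0.0
  yellow [-2.70159047 28.7263191 ] [186.7 125.1 -86.5]
  yellow [-93.20446265   2.85799623] [45.9  4.1  3.2]
  yellow [ -2.86493745 -94.90738714] [ 41.3   4.4 -86. ]
  yellow [86.94399694  2.74616018] [47.3  4.2  3.2]
  yellow [ 15.52158737 -55.88488459] [ 17.7   6.3 -76.4]
top board stage xy [-22.6 -23.1] size [46.1 35.5] yaw of long side rel. stage y 87.6
  yellow [-0.99469303 38.33810879] [125.2  59.7   1.9]
  yellow [-59.51116255 -20.60392032] [ 50.7   7.  -86. ]
t 28.60 pos [ 0.558  -0.0753  0.0388] yaw 3.62 tilt [-0.001  0.001] q6 -0.29 F [-0.2  0.7 -0.1] open 0.0561 twist 0.000
```

>>> apply_moves --pt "0.4 0 0" --pt "0.4 0 0" --pt "0.35 0 0" --pt "0 0 0" --pt "-2 0 0" --pt "-1 0 -4" --pt "-4 0 -5" --pt "-5 0 0" --twist '[0, 0, 0, 0, 0, 0, 0, 0]'

```text
t: 29.6
tool_pos: [0.5686, -0.1862, 0.1341]
orientation: [2.143, 2.285, 0.005]
force: [1.2, 0.3, 0.8]
opening: 0.0566
gripper_force: 0.0
```

>>> apply_moves --pt "-5 0 0" --pt "-5 -4 0" --pt "0 0 0" --pt "0 0 0" --twist '[0, 0, 0, 0]'

```text
t: 30.1
tool_pos: [0.5323, -0.2851, 0.1282]
orientation: [2.152, 2.288, 0.001]
force: [-1.1, -0.1, -0.1]
opening: 0.0561
gripper_force: 0.0
```

```bash
python3 board.py; python3 plan.py 3.6
python3 - <<'E'
from h import *
f=cv2.imread('pics/top_b.png')[130:300,190:470]; cv2.imwrite('pics/fin.png',cv2.resize(f,None,fx=2.8,fy=2.8,interpolation=cv2.INTER_CUBIC))
E
```

```text
side board stage xy [-0.9  3.8] size [104.   94.1] yaw of long side rel. stage y -0.1
  yellow [-2.80570863  3.18245174] [237.6 125.1 -86.5]
  yellow [-93.20446265   2.85799623] [45.9  4.1  3.2]
  yellow [86.94399694  2.74616018] [47.3  4.2  3.2]
  yellow [ 15.46409412 -44.05793678] [ 17.4   6.2 -76.1]
top board stage xy [2.  0.9] size [104.5  94.3] yaw of long side rel. stage y 0.2
  yellow [-0.47389716  0.43060595] [135.6 125.5 -86.6]
  yellow [ -0.45711519 -94.85847904] [ 46.5   2.1 -88.7]
t 30.20 pos [ 0.533  -0.2837  0.1282] yaw 3.65 tilt [0. 0.] q6 -0.64 F [-0.   1.  -0.5] open 0.0561 twist 0.001
```

View pics/fin.png

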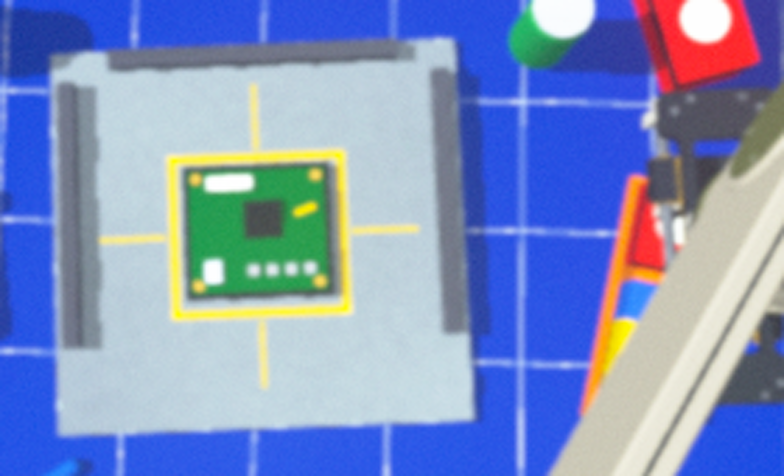

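The board sits square inside the yellow outline (crop 168–350, 152–318). It is about 2 mm toward the rear, 0.5 mm sideways and 0.2° off, and the tray is still packed at (630,290).

```bash
python3 -c "
from h import *
print(robot.close_job())"
```

```text
the job is handed in; nothing more can be done
None
```

I handed the job in at about 30 s: the battery and carton stand in the tray, the board measures about 2 mm off centre and 0.2° off square (limits 6 mm and 6°), I never touched the can, jar or pliers, and the hand-in call gave no verdict.

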